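# Hang the reject bin on the louvred panel

### The job

Pick up the lipped galvanised reject bin by its red handle, lift it over the rail of the louvred panel so that its lip hooks behind the rail near the rail's middle, and press the lip down past the spring catch until it is fully home on the rail. Do it gently and by feel: do not drop the bin onto the rail or ram it, never press the lip onto the rail with more than 35 N, and leave the parts on the maple slab where they are.

Things in the scene. Friction and masses are not known exactly. Their poses are not given: they have to be found in the camera images.
- bin: Loose reject bin of galvanised sheet, open on top, 110 mm deep (its x) by 120 wide (y) by 80 high, walls 3 mm, about 0.4 kg, standing upright on the bench. Origin: centre of its underside. x points to its back, the side with the lip; z up.
- bin_handle (a point): Centre of the bin's red handle bar: grasp here from above, across the bar. Bar 12 mm thick (x), 120 long (y), 20 tall, its centre 108 mm above the bin's underside and 6 mm from the bin's centre towards the lip; open space on both sides of it, 18 mm free between it and the rim. Axes as the bin.
- bin_lip (a point): Centre of the flat top of the bin's lip, 84 mm above the underside, 55 mm from the handle along +x. The lip's roof is 90 mm wide (y), 4 mm thick, and reaches 16 mm out from the back wall to the end of a flange that hangs down. The roof is the place to push the lip down, with closed fingers. Axes as the bin.
- bin_flange (a point): Middle of the lower edge of the lip's flange, 22 mm below the roof's underside, 8 mm from the lip point along +x. The flange is 4 mm thick; between it and the bin's back wall is a 12 mm gap for the rail. A rounded ridge 4 mm high runs along its outer (+x) face, 14 mm below the roof's underside. Axes as the bin.
- panel: Blue louvred panel fixed on the bench, 240 mm wide, sheet 135 mm high. Origin on the bench below the rail's front face, mid-width; y along the rail, z up, x into the panel: the bin hangs on its -x side, bin x along panel x. A sloped ledge under the rail (nose 98 mm up and 5 mm to -x of the rail's front face) keeps the hung bin upright.
- rail_mark (a point): Mark at mid-rail, middle of its thickness, 150 mm above the bench, where the rail's top should be. The rail, 6 mm thick, round-topped, 172 mm free between brackets, is screwed on through slots: its TRUE top is up to 11 mm above or below the mark (x, y true), so find it by feel. Home, the lip point is 4 mm over the true top, 3 mm to -x of the mark. Axes as panel.
- catch_mark (a point): Mark for the middle of the brass spring roller (38 mm wide, 10 thick) behind the rail, 9 mm below rail_mark. It rides on the rail, and up to 3 mm higher or lower on it again. The lip's ridge comes to rest on it or higher, 9 to 20 mm short of home, too stiff for the bin's weight: push 4 to 14 N on the lip; it eases after the roller is passed, then stops hard when the roof sits on the rail.
- race: Bystander on the maple slab: a cracked steel bearing race, 62 mm outside, 18 mm high; origin under its centre. Leave it alone.
- sleeve: Bystander on the maple slab: a scuffed aluminium sleeve standing on end, 36 mm outside, 45 mm high; origin under its centre. Leave it alone.
- thrust: Bystander on the maple slab: a rusty thrust bearing, 60 mm across, 19 mm high; origin under its centre. Leave it alone.
- carrier: Bystander on the maple slab: an orange plastic seal carrier ring, 68 mm across, 10 mm high; origin under its centre. Leave it alone.
Not all that is in view belongs to the job. Leave any green look-alike of the bin alone.

How it is judged:
On the way:
1. the bin is lifted clear of the bench, its lip above the rail's height (height (world z) of bin_lip above 0.185 m), for 0.1 s.
At the end, for the whole second after the job is handed in: The bin hangs released and at rest on the panel, upright and square to it within 0.08 rad, within 30 mm of mid-rail, lip hooked behind the rail and fully home: the lip roof bears on the rail (lip point 141 to 167 mm above the bench, as the rail stands) (contact force between bin_c0 and panel above 0.5 N and x of bin_lip in the frame of panel between -0.006 and 0.007 m and y of bin_lip in the frame of panel between -0.03 and 0.03 m and z of bin_lip in the frame of panel between 0.141 and 0.167 m and angle between bin_lip's own z axis and vertical below 0.08 rad and angle between the x axis of bin_lip and the x axis of panel, either way round below 0.08 rad and linear speed of bin below 0.01 m/s and contact force between bin and the fingers below 0.1 N); the robot touches nothing.
It fails at once if the lip's roof is pressed or dropped on the rail with more than 35 N (contact force between bin_c0 and panel above 35 N).
It fails at once if the bin is rammed, jammed or dropped against the panel (all contact forces added, over 70 N) (contact force between bin and panel above 70 N).
It fails at once if a part on the maple slab is moved by more than 15 mm (distance of any of race, sleeve, thrust, carrier from where it was at the start of the episode above 0.015 m).
It also fails if it takes over 51 s, if anything falls off the work surface, if the arm or the gripper's body presses on something with over 40 N, if the wrist force passes 120 N, or if a joint passes its speed limit or range.

### The arm

A 7-joint arm with a two-finger parallel gripper is mounted at the origin on the work surface. World frame = base frame: x ahead of the robot, y to its left, z up, the work surface at z = 0. Lengths are in m, angles in rad, forces in N, time in s.
With the tool pointing down it reaches from about 0.425 to 0.875 m from the base axis. Payload 8.4 kg.
Tool frame: the origin (TCP) lies midway between the tips of the shut fingers; the grasp point (between the pads) lies 19 mm behind it (hold_point_z is the distance from the TCP to the grasp point, in m); z points along the fingers, y is the line along which they close (so a half turn about z gives the same grasp; the last joint's range is limited). The gripper opens to 85 mm and grips with 20 to 120 N. Pads are 22 mm wide; open, the fingers measure 114 mm over their backs; the gripper's body (76 mm by 85 mm) begins 54 mm behind the grasp point. The pads swing forward as they close: fully open they stand 13 mm farther back than shut.
Start: joints at [1.129, 0.333, 0.04, 1.465, -0.013, 1.343, -0.059], TCP at [0.218, -0.612, 0.231] pointing down, gripper open.
Joint ranges: [-2.58, 2.58], [-0.38, 2.09], [-1.3, 1.39], [0.25, 2.4], [-1.5, 4.64], [0.08, 2.09], [-2.65, 2.65]. Speed limits (rad/s): [2.22, 2.22, 2.79, 2.79, 3.14, 3.14, 3.14].

### API

Orientations are given as [roll, pitch, yaw] about the fixed x, y, z axes, in that order (R = Rz(yaw) Ry(pitch) Rx(roll)).
In Python, from workcell import read_state, snapshot, camera_model, close_job, hold_point_z gives the robot as it stands.
- The arm moves only by the tool apply_moves, never from a script. Its argument "plan" is a list of rows, each a list of 4 numbers: the shift along the tool's x, y, z each as a share of 0.25 m, from -1 to 1, then the turn about the tool's z as a share of pi/2 rad, from -1 to 1. A call has 1 to 10 rows; each row is the pose to reach, as a shift and turn from the pose commanded when the call began, along the tool's axes at that moment; what a row does not reach only later rows make up. A row lasts 1/8 s, in which the tool goes at most 62.5 mm and 10.7 degrees, less where a joint would pass 70% of its speed; a pose out of reach is approached as far as the arm can. A call with a number of a shift or a turn outside -1 to 1 is refused whole. A call with a gripper value outside its range is refused whole. "jaw" is the opening, from 0 (shut) to 1 (fully open), set as the call begins (left out, the last holds). The fingers move at their own pace and stop on an object; "squeeze" is the grip in N (left out, the last holds). Time passes only in rows, so rows that repeat a pose let the fingers close. It gives the time, the measured TCP pose, the force, the opening and the grip force at its end, in the units of the state.
- read_state(): the state, without advancing time (a new reading comes with each control period).
- snapshot(name): name is "scene" or "top"; returns (picture, depth): 400x640x3 uint8, red, green, blue; 400x640 float32, m along the optical axis (not along the pixel's ray), 0 where there is no reading.
- camera_model(name): a dict with "fx", "fy", "cx", "cy" (pixels), "R" (3x3) and "t" (3): a world point X has camera coordinates R X + t. Camera axes: x right, y down, z forward; pixel columns grow to the right and rows downward; lengths in m; the calibration is good to about 2 mm. A picture is of the moment at which its call begins. camera_model takes no time and is no camera call.
- close_job(): hands the job in; it is judged then, once.
The state is a dict: "time": time; "joint_positions": joint angles; "qvel": joint speeds; "joint_torque": joint torques, N m; "eef_pos": TCP position; "eef_rot": TCP orientation; "ft_force": force on the tool from outside, world axes, zero at the start; "moment": the same for the moment, N m; "opening": opening from 0.0 (shut) to 1.0 (fully open); "gripper_force": force on a finger pad.
Only numpy, scipy, OpenCV 4.12 (cv2) and the standard library are available. Lean on these libraries where they do the work, as an engineer would, in place of code of your own. Each camera call takes 0.05 s, during which the arm holds its last target. There are 200 camera calls.

## Working session

There is one attempt and no reset: what is moved stays moved. The work goes in short steps, Python scripts to look and compute and a tool call to move; the robot and the scene stay as the last step left them, time stands still between calls to the robot, and variables do not carry over. Pictures are saved under pics/ and viewed, at most 10 in all, crops included, and the job is handed in when it is done.

Besides the shell and the picture viewer there is one more tool, called after "Request:" by a JSON object that holds its "api" and its "payload", one argument or row to a line. apply_moves: Moves the arm, as the interface text tells. Shift numbers are shares of 0.25 m and turn numbers shares of pi/2 rad, none past 1 either way. Its arguments: {"type":"object","properties":{"plan":{"type":"array"},"jaw":{"type":"number"},"squeeze":{"type":"number"}},"required":["plan"]}

```bash
mkdir -p pics; python3 - <<'E'
from workcell import *
import cv2,numpy as np
for n in("scene","top"):
    p,d=snapshot(n); np.savez(f"{n}0.npz",p=p,d=d); cv2.imwrite(f"pics/{n}0.png",p[:,:,::-1]); m=camera_model(n); print(n,m, (d>0).mean())
s=read_state(); print({k:np.round(s[k],3) for k in s}, hold_point_z)
E
```

```text
scene {'fx': 373.4742233745611, 'fy': 373.4742233745611, 'cx': 313.85291824783894, 'cy': 196.57017395273988, 'R': array([[-0.57748117,  0.81631487, -0.01206388],
       [ 0.60792765,  0.42010599, -0.67374693],
       [-0.54492153, -0.39641013, -0.73886368]]), 't': array([ 0.32393367, -0.24504883,  1.23978619])} 0.9959296875
top {'fx': 407.9201891697478, 'fy': 407.9201891697478, 'cx': 322.85833643991293, 'cy': 196.37929288207158, 'R': array([[-0.01302783, -0.99991445,  0.00116554],
       [-0.98892859,  0.01271236, -0.14784665],
       [ 0.14781919, -0.00307876, -0.98900961]]), 't': array([0.01168496, 0.5687442 , 1.07998823])} 0.9960859375
{'time': np.float64(0.1), 'joint_positions': array([ 1.129,  0.334,  0.04 ,  1.466, -0.013,  1.343, -0.059]), 'qvel': array([-0.001, -0.002, -0.001, -0.002, -0.002,  0.   , -0.001]), 'joint_torque': array([ 4.0000e-03, -6.6002e+01,  1.3710e+00, -4.0647e+01,  1.7000e-02,
        9.0000e-03,  0.0000e+00]), 'eef_pos': array([ 0.218, -0.612,  0.231]), 'eef_rot': array([-3.14 ,  0.   ,  0.343]), 'ft_force': array([ 0.023, -0.334,  0.478]), 'moment': array([-0.006, -0.026, -0.015]), 'gripper_force': np.float64(0.0), 'opening': np.float64(0.999)} 0.0187
```

View pics/scene0.png

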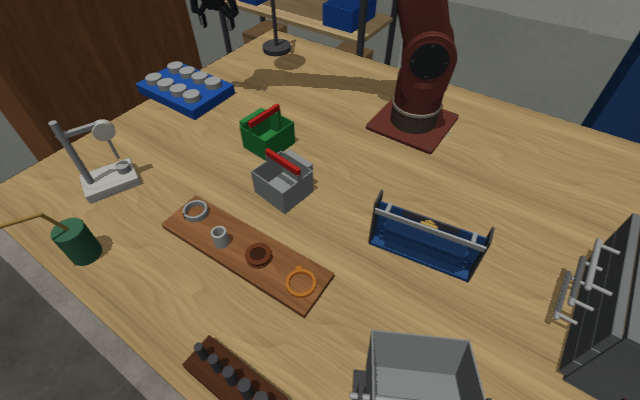

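View pics/top0.png

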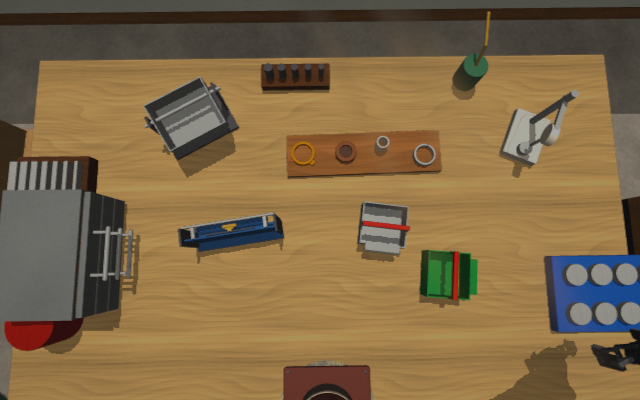

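```bash
cat > h.py <<'E'
from workcell import *
import numpy as np,cv2
def cloud(n,f=None):
    if f: z=np.load(f); p,d=z['p'],z['d']
    else: p,d=snapshot(n)
    m=camera_model(n); v,u=np.mgrid[:400,:640]
    c=np.stack([(u-m['cx'])/m['fx']*d,(v-m['cy'])/m['fy']*d,d],-1)
    X=(c-m['t'])@m['R']
    X[d<=0]=np.nan
    return p,X
def red(p):
    p=p.astype(int); return (p[...,0]>120)&(p[...,1]<60)&(p[...,2]<60)
E
python3 - <<'E'
from h import *
for n in("scene","top"):
    p,X=cloud(n,f"{n}0.npz")
    nl,lab,st,ce=cv2.connectedComponentsWithStats(red(p).astype(np.uint8))
    for i in range(1,nl):
        if 30<st[i][4]<2000:
            Q=X[lab==i]; r=cv2.minAreaRect((Q[:,:2]*1000).astype(np.float32)); print(n,ce[i].round(),st[i][4],np.nanmedian(Q,0).round(4),'zmax',np.nanpercentile(Q[:,2],[50,95]).round(4),r)
    # panel region: points z>0.11
    box=(slice(180,285),slice(360,500)) if n=="scene" else (slice(205,260),slice(170,295))
    Q=X[box].reshape(-1,3);P=p[box].reshape(-1,3).astype(int)
    grey=(np.ptp(P,axis=1)<40)&(Q[:,2]>.125)
    G=Q[grey]; print('rail',len(G),G.mean(0),cv2.minAreaRect((G[:,:2]*1000).astype(np.float32)),np.percentile(G[:,2],[5,50,95]))
    br=(P[:,0]-P[:,2]>70)&(Q[:,2]>.09); print('brass',br.sum(),Q[br].mean(0) if br.any() else 0, Q[br].max(0) if br.any() else 0)
    bl=(P[:,2]-P[:,0]>30)&(Q[:,2]>.1); print('blue',bl.sum(),cv2.minAreaRect((Q[bl][:,:2]*1000).astype(np.float32)),np.percentile(Q[bl][:,2],[50,98]))
def crop(n,a,b,c,d,k): 
    p=np.load(f"{n}0.npz")['p'][a:b,c:d,::-1]; return cv2.resize(p,None,fx=k,fy=k,interpolation=cv2.INTER_CUBIC)
A=crop("top",190,310,340,490,5/2); B=crop("top",195,265,165,300,5/2);C=crop("scene",180,285,360,500,2.5);D=crop("scene",95,215,230,330,2.5)
W=np.zeros((600,800,3),np.uint8)
for im,x,y in((A,0,0),(B,0,310),(C,400,0),(D,400,290)): W[y:y+im.shape[0],x:x+im.shape[1]]=im[:600-y,:800-x]
cv2.imwrite("pics/crop1.png",W)
E
```

```text
scene [262. 113.] 88 [ 0.3611 -0.3223  0.1184] zmax [0.1184 0.1206] ((355.9212646484375, -324.77642822265625), (11.549262046813965, 115.24944305419922), 82.05909729003906)
scene [282. 159.] 148 [ 0.4828 -0.1521  0.1185] zmax [0.1185 0.1203] ((460.9522399902344, -192.130615234375), (200.803466796875, 47.70022964477539), 61.27521514892578)
rail 1374 [0.48650902 0.24702125 0.14024208] ((477.722900390625, 239.64776611328125), (49.117881774902344, 238.82183837890625), 8.452888488769531) [0.12889268 0.13981088 0.15768653]
brass 69 [0.4827271  0.24048547 0.13906986] [0.49061981 0.25725759 0.14184134]
blue 1357 ((485.0448913574219, 241.13836669921875), (43.82463073730469, 226.71966552734375), 8.475137710571289) [0.11818165 0.13653245]
top [386. 225.] 200 [ 0.4819 -0.1533  0.1185] zmax [0.1185 0.1221] ((481.676513671875, -154.48828125), (118.076904296875, 11.029984474182129), 82.26549530029297)
top [455. 276.] 216 [ 0.3527 -0.3233  0.118 ] zmax [0.118  0.1212] ((352.39483642578125, -323.3555603027344), (118.97901916503906, 21.86116600036621), 0.9783374071121216)
top [ 27. 335.] 963 [0.2276 0.7209 0.1311] zmax [0.1311 0.1339] ((223.5515594482422, 722.8521118164062), (115.58901977539062, 62.2171516418457), 85.04551696777344)
rail 616 [0.48175191 0.25038932 0.14371462] ((475.81781005859375, 238.62030029296875), (48.93806076049805, 237.86639404296875), 8.281662940979004) [0.13153665 0.14362199 0.15847969]
brass 62 [0.48183752 0.2396523  0.1392401 ] [0.48828538 0.25544938 0.14311676]
blue 645 ((478.8836364746094, 238.89089965820312), (42.344215393066406, 229.65716552734375), 5.285767555236816) [0.11225224 0.13930062]
```

View pics/crop1.png

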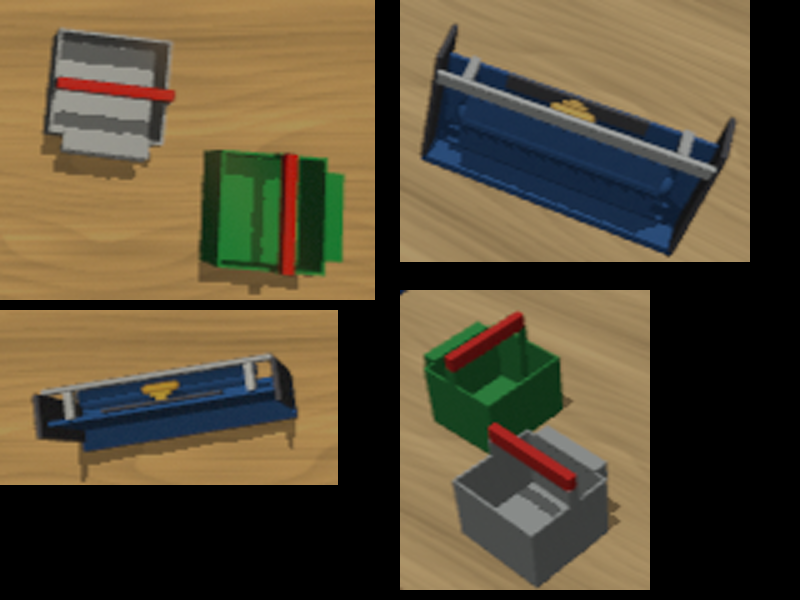

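```bash
cat >> h.py <<'E'
def line(Q):
    Q=Q[:,:3]; c=np.median(Q[:,:2],0); vx,vy,x0,y0=cv2.fitLine((Q[:,:2]*1000).astype(np.float32),cv2.DIST_HUBER,0,.01,.01).ravel()
    if vy<0: vx,vy=-vx,-vy
    t=((Q[:,:2]*1000-[x0,y0])@[vx,vy]); lo,hi=np.percentile(t,[.5,99.5]); mid=np.array([x0,y0])+(lo+hi)/2*np.array([vx,vy])
    return dict(mid=mid.round(1),len=round(hi-lo,1),ang=round(np.degrees(np.arctan2(-vx,vy)),2),z=np.percentile(Q[:,2]*1000,[5,50,95]).round(1))
E
python3 - <<'E'
from h import *
for n in("scene","top"):
    p,X=cloud(n,f"{n}0.npz"); P=p.astype(int)
    near=np.hypot(X[...,0]-.482,X[...,1]+.154)<.075
    r=red(p)&near&(X[...,2]>.105); print(n,'handle',r.sum(),line(X[r]))
    lip=near&(np.ptp(P,axis=2)<40)&(abs(X[...,2]-.084)<.006); print('lip/rim',line(X[lip&(X[...,0]<.44)]) if (lip&(X[...,0]<.44)).sum()>20 else 0, (lip&(X[...,0]<.44)).sum())
    a=np.radians(8.4); ex=np.array([-np.cos(a),-np.sin(a)]); ey=np.array([np.sin(a),-np.cos(a)])
    q=X[...,:2]-[.481,.239]; px=q@ex; py=q@ey
    g=(abs(py)<.14)&(abs(px)<.06)&(X[...,2]>.1)
    gr=g&(np.ptp(P,axis=2)<40)&(P.sum(2)>300)
    rr=gr&(abs(py)<.115)
    print('grey px hist',np.histogram(px[rr],bins=np.arange(-.04,.05,.005)))
    for lo in np.arange(-.12,.12,.03):
        k=gr&(py>lo)&(py<lo+.03)&(px<-0.005); print(round(lo,2),k.sum(),'px',np.percentile(px[k],[5,50,95]).round(4),'z',np.percentile(X[...,2][k],[5,50,95]).round(4))
    print('rail',line(X[rr&(px<-.008)]))
E
```

```text
scene handle 141 {'mid': array([ 483. , -153.5]), 'len': np.float64(116.3), 'ang': np.float32(-7.46), 'z': array([116.6, 118.5, 120.3])}
lip/rim {'mid': array([ 429.8, -155.6]), 'len': np.float64(106.5), 'ang': np.float32(-1.9), 'z': array([79.3, 84.5, 86.9])} 200
grey px hist (array([  0,   0,   0,   6, 231,  39,  15,  16,  18,  13,  16,   4,   0,
         0,   0,   0,   0]), array([-4.00000000e-02, -3.50000000e-02, -3.00000000e-02, -2.50000000e-02,
       -2.00000000e-02, -1.50000000e-02, -1.00000000e-02, -5.00000000e-03,
       -2.08166817e-17,  5.00000000e-03,  1.00000000e-02,  1.50000000e-02,
        2.00000000e-02,  2.50000000e-02,  3.00000000e-02,  3.50000000e-02,
        4.00000000e-02,  4.50000000e-02]))
-0.12 44 px [-0.0196 -0.0164 -0.0076] z [0.1426 0.1444 0.1471]
-0.09 43 px [-0.019  -0.0169 -0.0088] z [0.1428 0.1449 0.1466]
-0.06 37 px [-0.0192 -0.0171 -0.0148] z [0.1428 0.1451 0.1471]
-0.03 34 px [-0.0192 -0.0178 -0.0128] z [0.1428 0.1449 0.1478]
0.0 35 px [-0.0199 -0.0179 -0.0144] z [0.143  0.1456 0.147 ]
0.03 34 px [-0.0196 -0.0174 -0.0145] z [0.143  0.1452 0.147 ]
0.
[... 886 characters left out ...]
2,  3.00000000e-02,  3.50000000e-02,
        4.00000000e-02,  4.50000000e-02]))
-0.12 30 px [-0.0176 -0.0147 -0.0065] z [0.1408 0.1448 0.1481]
-0.09 28 px [-0.0181 -0.0153 -0.0093] z [0.1417 0.1449 0.1483]
-0.06 23 px [-0.0183 -0.0159 -0.0139] z [0.1427 0.1449 0.1486]
-0.03 25 px [-0.0185 -0.016  -0.0138] z [0.1425 0.1448 0.1476]
0.0 24 px [-0.0185 -0.0161 -0.0141] z [0.142  0.1449 0.1475]
0.03 24 px [-0.0183 -0.016  -0.0138] z [0.1426 0.1449 0.1475]
0.06 32 px [-0.0187 -0.0157 -0.0077] z [0.1412 0.1438 0.1471]
0.09 26 px [-0.0185 -0.0156 -0.0097] z [0.1414 0.1451 0.1477]
rail {'mid': array([496.5, 242.5]), 'len': np.float64(225.6), 'ang': np.float32(8.58), 'z': array([141.6, 144.8, 148.2])}
```

```bash
cat >> h.py <<'E'
def go(x,y,z,yaw,s=None):
    "world target (m, deg) -> shares"
    s=s or read_state(); from scipy.spatial.transform import Rotation as Ro
    R=Ro.from_euler('xyz',s['eef_rot']); d=R.inv().apply(np.array([x,y,z])-s['eef_pos'])/.25
    t=-((yaw-np.degrees(s['eef_rot'][2])+180)%360-180)/90
    print('pos',np.round(s['eef_pos'],4),'rot',np.round(np.degrees(s['eef_rot']),2),'t',s['time'],'->',d.round(4),round(t,4))
E
python3 -c "
from h import *
go(.4815,-.1542,.231,82.5); go(.35,-.383,.231,51)"
```

```text
pos [ 0.2183 -0.6118  0.2305] rot [-179.92    0.     19.64] t 0.1 -> [ 1.6066 -1.3701 -0.    ] -0.6984
pos [ 0.2183 -0.6118  0.2305] rot [-179.92    0.     19.64] t 0.1 -> [ 0.8036 -0.685  -0.0009] -0.3484
```

Request:
{"api": "apply_moves", "payload": {
  "plan": [
    [0.8, -0.685, 0, -0.35],
    [0.8, -0.685, 0, -0.35],
    [0.8, -0.685, 0, -0.35],
    [0.8, -0.685, 0, -0.35],
    [0.8, -0.685, 0, -0.35]
  ],
  "jaw": 0.7,
  "squeeze": 60
}}

```text
time: 0.72
eef_pos: [0.3518, -0.3796, 0.2314]
eef_rot: [-3.142, -0.001, 0.899]
ft_force: [-0.0, -0.5, 0.3]
opening: 0.699
gripper_force: 0.0
```

```bash
python3 -c "
from h import *
go(.4815,-.1542,.20,82.5)"
```

```text
pos [ 0.3518 -0.3796  0.2314] rot [-1.800e+02 -5.000e-02  5.149e+01] t 0.725 -> [ 1.0286 -0.1553  0.1266] -0.3445
```

Request:
{"api": "apply_moves", "payload": {
  "plan": [
    [0.99, -0.15, 0.12, -0.345],
    [0.99, -0.15, 0.12, -0.345],
    [0.99, -0.15, 0.12, -0.345],
    [0.99, -0.15, 0.12, -0.345],
    [0.99, -0.15, 0.12, -0.345],
    [0.99, -0.15, 0.12, -0.345]
  ]
}}

```text
time: 1.48
eef_pos: [0.475, -0.1683, 0.201]
eef_rot: [-3.141, 0.0, 1.434]
ft_force: [0.4, -0.9, -0.7]
opening: 0.699
gripper_force: 0.0
```

```bash
python3 -c "
from h import *
go(.4815,-.1542,.0905,82.5)"
```

```text
pos [ 0.475  -0.1683  0.201 ] rot [-1.7995e+02  1.0000e-02  8.2160e+01] t 1.475 -> [0.0596 0.0185 0.442 ] -0.0038
```

Request:
{"api": "apply_moves", "payload": {
  "plan": [
    [0.06, 0.015, 0, -0.004],
    [0.06, 0.015, 0.1, -0.004],
    [0.06, 0.015, 0.2, -0.004],
    [0.06, 0.015, 0.3, -0.004],
    [0.06, 0.015, 0.38, -0.004],
    [0.06, 0.015, 0.42, -0.004],
    [0.06, 0.015, 0.44, -0.004],
    [0.06, 0.015, 0.44, -0.004]
  ]
}}

```text
time: 2.48
eef_pos: [0.4813, -0.1532, 0.0916]
eef_rot: [3.141, -0.0, 1.44]
ft_force: [0.2, -0.5, 0.0]
opening: 0.699
gripper_force: 0.0
```

```bash
python3 -c "
from h import *
go(.4815,-.1542,.0905,82.5)"
```

```text
pos [ 0.4813 -0.1532  0.0916] rot [179.98  -0.    82.53] t 2.475 -> [-0.004   0.0013  0.0044] 0.0004
```

Well aligned; close on the bar.

Request:
{"api": "apply_moves", "payload": {
  "plan": [
    [0, 0, 0, 0],
    [0, 0, 0, 0],
    [0, 0, 0, 0],
    [0, 0, 0, 0],
    [0, 0, 0, 0],
    [0, 0, 0, 0]
  ],
  "jaw": 0,
  "squeeze": 60
}}

```text
time: 3.22
eef_pos: [0.4817, -0.1531, 0.0918]
eef_rot: [3.14, 0.0, 1.441]
ft_force: [2.2, -0.3, 4.1]
opening: 0.129
gripper_force: 60.8
```

Request:
{"api": "apply_moves", "payload": {
  "plan": [
    [0, 0, -0.03, 0],
    [0, 0, -0.1, 0],
    [0, 0, -0.25, 0],
    [0, 0, -0.4, 0],
    [0, 0, -0.52, 0],
    [0, 0, -0.6, 0],
    [0, 0, -0.64, 0],
    [0, 0, -0.64, 0]
  ]
}}

```text
time: 4.22
eef_pos: [0.4811, -0.153, 0.2518]
eef_rot: [3.141, 0.0, 1.441]
ft_force: [0.7, -0.2, -5.6]
opening: 0.126
gripper_force: 59.6
```

```bash
python3 -c "
from h import *
print(read_state()['ft_force'],read_state()['moment'])
go(.554+.02,.05,.252,90.5)
go(.554+.02,.253,.252,98.5)"
```

```text
[ 0.65582762 -0.1609959  -5.64961077] [0.02207826 0.04275193 0.03515238]
pos [ 0.4811 -0.153   0.2518] rot [1.7997e+02 1.0000e-02 8.2550e+01] t 4.225 -> [ 0.8535  0.2631 -0.0009] -0.0884
pos [ 0.4811 -0.153   0.2518] rot [1.7997e+02 1.0000e-02 8.2550e+01] t 4.225 -> [ 1.6587e+00  1.5780e-01 -1.1000e-03] -0.1772
```

Request:
{"api": "apply_moves", "payload": {
  "plan": [
    [0.05, 0.02, 0, 0],
    [0.15, 0.05, 0, -0.02],
    [0.3, 0.09, 0, -0.03],
    [0.45, 0.14, 0, -0.05],
    [0.6, 0.19, 0, -0.06],
    [0.72, 0.23, 0, -0.08],
    [0.82, 0.255, 0, -0.088],
    [0.85, 0.263, 0, -0.088]
  ]
}}

```text
time: 5.22
eef_pos: [0.5738, 0.0535, 0.2508]
eef_rot: [-3.141, -0.002, 1.585]
ft_force: [-0.8, -0.2, -3.9]
opening: 0.128
gripper_force: 59.6
```

```bash
python3 -c "
from h import *
go(.574,.253,.252,98.5)"
```

```text
pos [0.5738 0.0535 0.2508] rot [-1.7994e+02 -1.2000e-01  9.0790e+01] t 5.225 -> [ 0.7981  0.0119 -0.0033] -0.0856
```

Request:
{"api": "apply_moves", "payload": {
  "plan": [
    [0.06, 0, 0, -0.01],
    [0.18, 0, 0, -0.02],
    [0.33, 0, 0, -0.04],
    [0.48, 0.01, 0, -0.05],
    [0.62, 0.01, 0, -0.07],
    [0.73, 0.01, 0, -0.08],
    [0.79, 0.01, 0, -0.085],
    [0.8, 0.01, 0, -0.085],
    [0.8, 0.01, 0, -0.085]
  ]
}}

```text
time: 6.35
eef_pos: [0.5751, 0.2479, 0.2513]
eef_rot: [-3.142, 0.001, 1.711]
ft_force: [0.3, 0.3, -3.8]
opening: 0.129
gripper_force: 59.6
```

```bash
python3 - <<'E'
from h import *
s=read_state(); print(s['ft_force'],s['moment'])
go(.554,.251,.252,98.5)
ims=[]
for n in("scene","top"):
    p,X=cloud(n); P=p.astype(int)
    r=red(p)&(np.hypot(X[...,0]-.57,X[...,1]-.25)<.1); print(n,r.sum(),line(X[r]))
    G=(np.ptp(P,axis=2)<40)&(np.hypot(X[...,0]-.52,X[...,1]-.25)<.06)
    z=X[...,2]; g=G&(z>.225)&(z<.26)
    print('lip',g.sum(),line(X[g]),np.percentile(X[g][:,0],[2,98]))
    a=G&(z>.135)&(z<.155); print('rail',a.sum(), line(X[a]) if a.sum()>20 else 0)
    c=p[120:300,350:520] if n=="scene" else p[150:290,160:320]; ims.append(cv2.resize(c[:,:,::-1],(400,400*c.shape[0]//c.shape[1])))
h=max(i.shape[0] for i in ims); cv2.imwrite("pics/c2.png",np.hstack([cv2.copyMakeBorder(i,0,h-i.shape[0],0,0,0) for i in ims]))
E
```

```text
[ 0.29611798  0.2885581  -3.84626951] [-0.06853013 -0.00180405  0.03126082]
pos [0.5751 0.2479 0.2513] rot [-1.800e+02  4.000e-02  9.804e+01] t 6.35 -> [ 0.0239 -0.0817 -0.003 ] -0.0051
scene 244 {'mid': array([577.3, 247.4]), 'len': np.float64(116.9), 'ang': np.float32(7.45), 'z': array([276.5, 277.9, 279.3])}
lip 368 {'mid': array([526.3, 245.8]), 'len': np.float64(105.0), 'ang': np.float32(6.11), 'z': array([236.3, 243.5, 245.6])} [0.50886049 0.53667087]
rail 0 0
top 89 {'mid': array([580.7, 207.5]), 'len': np.float64(40.6), 'ang': np.float32(7.15), 'z': array([275.9, 278.6, 281. ])}
lip 8 {'mid': array([533.8, 195.3]), 'len': np.float64(5.3), 'ang': np.float32(4.69), 'z': array([230.6, 241.8, 244.7])} [0.5309826  0.53561585]
rail 0 0
```

View pics/c2.png

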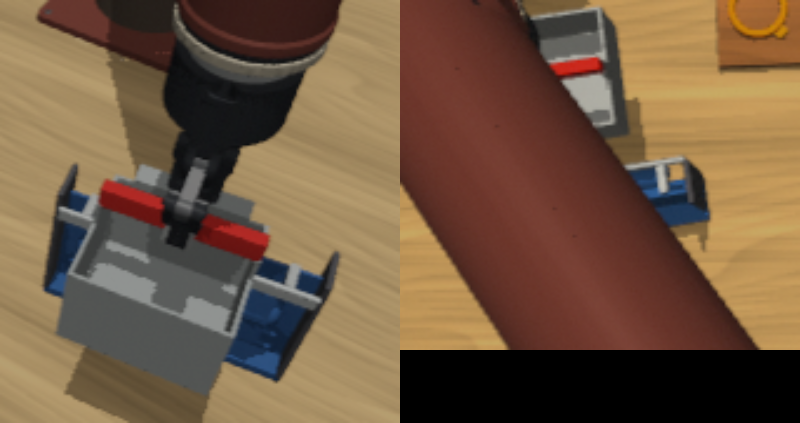

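```bash
python3 -c "
from h import *
go(.5528,.2512,.19,98.9)"
```

```text
pos [0.5752 0.2476 0.2513] rot [1.8e+02 5.0e-02 9.8e+01] t 6.45 -> [ 0.027  -0.0867  0.2452] -0.01
```

Request:
{"api": "apply_moves", "payload": {
  "plan": [
    [0.013, -0.04, 0, -0.01],
    [0.027, -0.087, 0, -0.01],
    [0.027, -0.087, 0, -0.01],
    [0.027, -0.087, 0.04, -0.01],
    [0.027, -0.087, 0.1, -0.01],
    [0.027, -0.087, 0.16, -0.01],
    [0.027, -0.087, 0.21, -0.01],
    [0.027, -0.087, 0.235, -0.01],
    [0.027, -0.087, 0.245, -0.01],
    [0.027, -0.087, 0.245, -0.01]
  ]
}}

```text
time: 7.7
eef_pos: [0.5524, 0.2529, 0.1903]
eef_rot: [3.141, -0.0, 1.728]
ft_force: [0.6, -0.9, -4.5]
opening: 0.127
gripper_force: 59.6
```

```bash
python3 - <<'E'
from h import *
s=read_state(); print(s['ft_force'],s['moment'])
p,X=cloud("scene"); 
r=red(p)&(np.hypot(X[...,0]-.555,X[...,1]-.25)<.1); print(line(X[r]))
go(.5528,.2512,.18,98.9)
E
```

```text
[ 0.55663131 -0.90158732 -4.53575332] [ 0.04056878 -0.21595742 -0.02655925]
{'mid': array([554.8, 251.9]), 'len': np.float64(116.8), 'ang': np.float32(8.96), 'z': array([215.6, 217.2, 218.9])}
pos [0.5524 0.2529 0.1904] rot [ 1.7998e+02 -1.0000e-02  9.9020e+01] t 7.75 -> [-0.0069  0.0007  0.0416] 0.0014
```

Request:
{"api": "apply_moves", "payload": {
  "plan": [
    [0, 0, 0.008, 0],
    [0, 0, 0.016, 0],
    [0, 0, 0.024, 0],
    [0, 0, 0.032, 0],
    [0, 0, 0.036, 0],
    [0, 0, 0.04, 0],
    [0, 0, 0.044, 0],
    [0, 0, 0.044, 0]
  ]
}}

```text
time: 8.75
eef_pos: [0.5523, 0.2528, 0.1791]
eef_rot: [3.142, -0.0, 1.728]
ft_force: [1.5, 0.7, -3.9]
opening: 0.128
gripper_force: 59.7
```

```bash
python3 -c "
from h import *
s=read_state(); print(s['eef_pos'],s['ft_force'],s['moment'])"
```

```text
[0.55227442 0.25276497 0.17905058] [ 1.52964867  0.65779527 -3.8934257 ] [ 0.21927884 -0.59595395 -0.14405541]
```

Request:
{"api": "apply_moves", "payload": {
  "plan": [
    [0, 0, 0.003, 0],
    [0, 0, 0.006, 0],
    [0, 0, 0.009, 0],
    [0, 0, 0.012, 0],
    [0, 0, 0.012, 0]
  ]
}}

```text
time: 9.38
eef_pos: [0.5523, 0.2528, 0.176]
eef_rot: [3.142, -0.0, 1.728]
ft_force: [2.8, -0.0, -4.5]
opening: 0.13
gripper_force: 59.7
```

```bash
python3 -c "
from h import *
s=read_state(); print(s['eef_pos'],s['ft_force'],s['moment'])"
```

```text
[0.55225558 0.25277865 0.17601398] [ 2.81718995 -0.04167496 -4.53742755] [ 0.23983018 -0.71883744 -0.13300115]
```

Request:
{"api": "apply_moves", "payload": {
  "plan": [
    [0, 0.002, 0.003, 0],
    [0, 0.003, 0.006, 0],
    [0, 0.003, 0.009, 0],
    [0, 0.003, 0.012, 0],
    [0, 0.003, 0.012, 0]
  ]
}}

```text
time: 10.0
eef_pos: [0.5528, 0.2528, 0.1729]
eef_rot: [-3.141, 0.0, 1.728]
ft_force: [-0.6, 0.6, -4.5]
opening: 0.125
gripper_force: 59.6
```

```bash
python3 -c "
from h import *
s=read_state(); print(s['eef_pos'],s['ft_force'],s['moment'])"
```

```text
[0.55276111 0.25284353 0.1728934 ] [-0.55944552  0.55600498 -4.45174172] [ 0.05673526 -0.12879894 -0.05570531]
```

Request:
{"api": "apply_moves", "payload": {
  "plan": [
    [0, 0, 0.003, 0],
    [0, 0, 0.006, 0],
    [0, 0, 0.009, 0],
    [0, 0, 0.012, 0],
    [0, 0, 0.012, 0]
  ]
}}

```text
time: 10.62
eef_pos: [0.5529, 0.2529, 0.17]
eef_rot: [-3.141, -0.0, 1.728]
ft_force: [-0.5, 0.7, -3.9]
opening: 0.13
gripper_force: 59.6
```

```bash
python3 -c "
from h import *
s=read_state(); print(s['eef_pos'],s['ft_force'],s['moment'])"
```

```text
[0.55293191 0.25286059 0.17001118] [-0.50412711  0.67581447 -3.85244723] [-2.84734414e-02  3.07509108e-02  5.85866461e-05]
```

Request:
{"api": "apply_moves", "payload": {
  "plan": [
    [0, 0, 0.002, 0],
    [0, 0, 0.004, 0],
    [0, 0, 0.006, 0],
    [0, 0, 0.008, 0],
    [0, 0, 0.008, 0]
  ]
}}

```text
time: 11.25
eef_pos: [0.553, 0.2528, 0.168]
eef_rot: [-3.142, 0.0, 1.728]
ft_force: [-0.6, -0.7, -4.5]
opening: 0.126
gripper_force: 59.6
```

```bash
python3 -c "
from h import *
s=read_state(); print(s['eef_pos'],s['ft_force'],s['moment'])"
```

```text
[0.55295386 0.2528331  0.16802791] [-0.63637241 -0.73942999 -4.49105639] [ 0.01736046  0.07301823 -0.10241052]
```

Request:
{"api": "apply_moves", "payload": {
  "plan": [
    [0, 0, 0.002, 0],
    [0, 0, 0.004, 0],
    [0, 0, 0.006, 0],
    [0, 0, 0.008, 0],
    [0, 0, 0.008, 0]
  ]
}}

```text
time: 11.88
eef_pos: [0.5533, 0.2529, 0.1665]
eef_rot: [3.141, -0.0, 1.728]
ft_force: [0.4, -0.3, 0.5]
opening: 0.13
gripper_force: 60.4
```

```bash
python3 -c "
from h import *
s=read_state(); print(s['eef_pos'],s['ft_force'],s['moment'])"
```

```text
[0.55331913 0.25289945 0.16648553] [ 0.41235368 -0.26810127  0.4657918 ] [-0.24201979  0.11742364 -0.09225756]
```

Request:
{"api": "apply_moves", "payload": {
  "plan": [
    [0, 0, 0, 0],
    [0, 0, 0, 0],
    [0, 0, 0, 0],
    [0, 0, 0, 0]
  ],
  "jaw": 0.45
}}

```text
time: 12.38
eef_pos: [0.5529, 0.2529, 0.1661]
eef_rot: [-3.142, -0.0, 1.728]
ft_force: [0.6, -0.2, 0.9]
opening: 0.447
gripper_force: 0.0
```

```bash
python3 - <<'E'
from h import *
s=read_state(); print(s['ft_force'],s['moment'])
p,X=cloud("scene"); 
r=red(p)&(np.hypot(X[...,0]-.555,X[...,1]-.25)<.1); print(line(X[r]))
cv2.imwrite("pics/c3.png",cv2.resize(p[150:310,350:510,::-1],(600,600)))
go(.5528,.2512,.24,98.9)
E
```

```text
[ 0.5560415  -0.18388915  0.87120575] [-0.00811262  0.02168074  0.0546167 ]
{'mid': array([556.8, 251.7]), 'len': np.float64(117.8), 'ang': np.float32(8.33), 'z': array([190.7, 192.5, 194.2])}
pos [0.5529 0.2529 0.1661] rot [-180.     -0.     99.02] t 12.425 -> [-0.0067 -0.0017 -0.2957] 0.0014
```

View pics/c3.png

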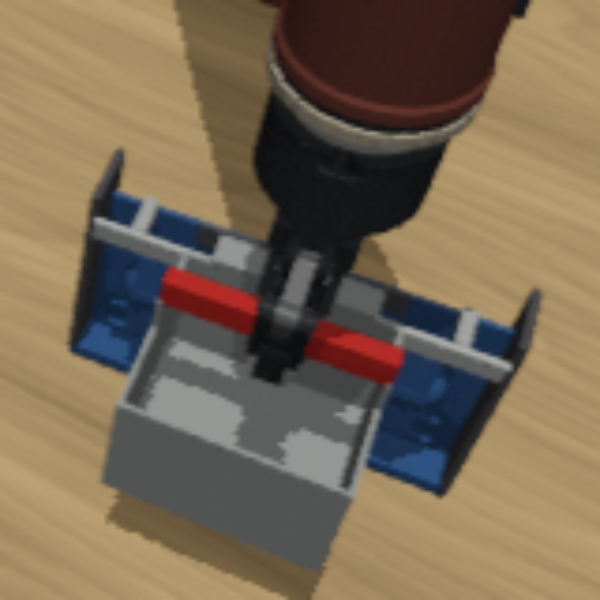

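Request:
{"api": "apply_moves", "payload": {
  "plan": [
    [0, 0, -0.03, 0],
    [0, 0, -0.09, 0],
    [0, 0, -0.16, 0],
    [0, 0, -0.22, 0],
    [0, 0, -0.24, 0],
    [0, 0, -0.24, 0]
  ]
}}

```text
time: 13.18
eef_pos: [0.5531, 0.2529, 0.2264]
eef_rot: [3.141, -0.0, 1.728]
ft_force: [0.3, -0.3, -0.3]
opening: 0.449
gripper_force: 0.0
```

```bash
python3 - <<'E'
from h import *
p,X=cloud("scene"); 
r=red(p)&(np.hypot(X[...,0]-.555,X[...,1]-.25)<.1); print(line(X[r]))
z=X[...,2];G=(np.ptp(p.astype(int),axis=2)<40)&(np.hypot(X[...,0]-.50,X[...,1]-.243)<.06)&(z>.15)&(z<.165);print(G.sum(),line(X[G]),np.percentile(X[G][:,0],[2,98]))
go(.4985,.243,.19,98.9)
E
```

```text
{'mid': array([556.4, 251.2]), 'len': np.float64(118.3), 'ang': np.float32(8.51), 'z': array([190.6, 192.3, 194.1])}
367 {'mid': array([505.7, 244.2]), 'len': np.float64(115.8), 'ang': np.float32(8.03), 'z': array([151.5, 159. , 161.3])} [0.48655565 0.51655505]
pos [0.5529 0.2527 0.2258] rot [-1.7998e+02  1.0000e-02  9.9020e+01] t 13.225 -> [-0.0043 -0.2209  0.1434] 0.0013
```

Request:
{"api": "apply_moves", "payload": {
  "plan": [
    [0, -0.05, 0, 0],
    [-0.004, -0.12, 0, 0],
    [-0.004, -0.19, 0, 0],
    [-0.004, -0.221, 0, 0],
    [-0.004, -0.221, 0.03, 0],
    [-0.004, -0.221, 0.09, 0],
    [-0.004, -0.221, 0.15, 0],
    [-0.004, -0.221, 0.19, 0],
    [-0.004, -0.221, 0.21, 0],
    [-0.004, -0.221, 0.21, 0]
  ],
  "jaw": 0,
  "squeeze": 60
}}

```text
time: 14.48
eef_pos: [0.4985, 0.2433, 0.1733]
eef_rot: [-3.141, -0.0, 1.728]
ft_force: [0.2, -0.5, -0.9]
opening: -0.005
gripper_force: 0.0
```

```bash
python3 -c "
from h import *
s=read_state(); print(s['eef_pos'],s['ft_force'],s['moment'])
go(.4985,.243,.165,98.9)"
```

```text
[0.49848467 0.24329345 0.17328495] [ 0.15049124 -0.52083335 -0.91657063] [0.00361566 0.00287521 0.04579544]
pos [0.4985 0.2433 0.1733] rot [-1.7997e+02 -1.0000e-02  9.9030e+01] t 14.475 -> [-0.0012 -0.0001  0.0331] 0.0014
```

Descend 11 mm to near the lip, then by feel.

Request:
{"api": "apply_moves", "payload": {
  "plan": [
    [0, 0, 0.008, 0],
    [0, 0, 0.016, 0],
    [0, 0, 0.024, 0],
    [0, 0, 0.032, 0],
    [0, 0, 0.037, 0],
    [0, 0, 0.041, 0],
    [0, 0, 0.045, 0],
    [0, 0, 0.048, 0],
    [0, 0, 0.051, 0]
  ]
}}

```text
time: 15.6
eef_pos: [0.4986, 0.2432, 0.1608]
eef_rot: [3.142, -0.0, 1.728]
ft_force: [0.2, 0.3, -0.0]
opening: 0.002
gripper_force: 0.0
```

Request:
{"api": "apply_moves", "payload": {
  "plan": [
    [0, 0, 0.002, 0],
    [0, 0, 0.004, 0],
    [0, 0, 0.006, 0],
    [0, 0, 0.006, 0]
  ]
}}

```text
time: 16.1
eef_pos: [0.4986, 0.2433, 0.1594]
eef_rot: [3.142, -0.0, 1.728]
ft_force: [-0.1, -0.3, 0.0]
opening: -0.001
gripper_force: 0.1
```

Request:
{"api": "apply_moves", "payload": {
  "plan": [
    [0, 0, 0.002, 0],
    [0, 0, 0.004, 0],
    [0, 0, 0.006, 0],
    [0, 0, 0.006, 0]
  ]
}}

```text
time: 16.6
eef_pos: [0.4986, 0.2433, 0.1587]
eef_rot: [3.141, 0.0, 1.728]
ft_force: [-2.4, -2.5, 9.5]
opening: 0.002
gripper_force: 4.4
```

Request:
{"api": "apply_moves", "payload": {
  "plan": [
    [0, 0, 0.002, 0],
    [0, 0, 0.004, 0],
    [0, 0, 0.004, 0]
  ]
}}

```text
time: 16.98
eef_pos: [0.4986, 0.2434, 0.1578]
eef_rot: [3.141, 0.0, 1.728]
ft_force: [-2.6, -1.1, 9.6]
opening: -0.002
gripper_force: 4.8
```

Request:
{"api": "apply_moves", "payload": {
  "plan": [
    [0, 0, 0.002, 0],
    [0, 0, 0.004, 0],
    [0, 0, 0.004, 0]
  ]
}}

```text
time: 17.35
eef_pos: [0.4986, 0.2435, 0.1568]
eef_rot: [3.141, 0.0, 1.728]
ft_force: [-2.7, -1.1, 9.4]
opening: 0.0
gripper_force: 4.7
```

Request:
{"api": "apply_moves", "payload": {
  "plan": [
    [0, 0, 0.002, 0],
    [0, 0, 0.004, 0],
    [0, 0, 0.004, 0]
  ]
}}

```text
time: 17.73
eef_pos: [0.4986, 0.2435, 0.1557]
eef_rot: [3.141, 0.0, 1.728]
ft_force: [-3.1, -0.9, 9.0]
opening: 0.003
gripper_force: 4.4
```

Request:
{"api": "apply_moves", "payload": {
  "plan": [
    [0, 0, 0.002, 0],
    [0, 0, 0.004, 0],
    [0, 0, 0.004, 0]
  ]
}}

```text
time: 18.1
eef_pos: [0.4985, 0.2434, 0.1546]
eef_rot: [3.141, 0.0, 1.728]
ft_force: [-3.7, -1.3, 8.6]
opening: 0.0
gripper_force: 3.9
```

Request:
{"api": "apply_moves", "payload": {
  "plan": [
    [0, 0, 0.002, 0],
    [0, 0, 0.004, 0],
    [0, 0, 0.004, 0]
  ]
}}

```text
time: 18.48
eef_pos: [0.4985, 0.2434, 0.1535]
eef_rot: [3.141, 0.0, 1.728]
ft_force: [-3.2, -1.5, 7.2]
opening: -0.001
gripper_force: 3.3
```

Request:
{"api": "apply_moves", "payload": {
  "plan": [
    [0, 0, 0.002, 0],
    [0, 0, 0.004, 0],
    [0, 0, 0.004, 0]
  ]
}}

```text
time: 18.85
eef_pos: [0.4985, 0.2435, 0.1523]
eef_rot: [3.141, -0.0, 1.728]
ft_force: [-3.2, -1.2, 5.6]
opening: 0.002
gripper_force: 2.7
```

Request:
{"api": "apply_moves", "payload": {
  "plan": [
    [0, 0, 0.002, 0],
    [0, 0, 0.004, 0],
    [0, 0, 0.004, 0]
  ]
}}

```text
time: 19.23
eef_pos: [0.4984, 0.2434, 0.1511]
eef_rot: [-3.142, -0.0, 1.728]
ft_force: [-2.1, -0.9, 4.2]
opening: -0.002
gripper_force: 2.2
```

Easing past the roller; hard stop expected at about 0.149.

Request:
{"api": "apply_moves", "payload": {
  "plan": [
    [0, 0, 0.002, 0],
    [0, 0, 0.004, 0],
    [0, 0, 0.004, 0]
  ]
}}

```text
time: 19.6
eef_pos: [0.4984, 0.2433, 0.1497]
eef_rot: [-3.141, -0.0, 1.728]
ft_force: [-1.5, -0.2, 3.0]
opening: 0.002
gripper_force: 1.1
```

Request:
{"api": "apply_moves", "payload": {
  "plan": [
    [0, 0, 0.002, 0],
    [0, 0, 0.003, 0],
    [0, 0, 0.003, 0]
  ]
}}

```text
time: 19.98
eef_pos: [0.4986, 0.2432, 0.149]
eef_rot: [-3.142, -0.0, 1.728]
ft_force: [-1.3, 1.0, 2.0]
opening: 0.001
gripper_force: 0.9
```

Request:
{"api": "apply_moves", "payload": {
  "plan": [
    [0, 0, 0.002, 0],
    [0, 0, 0.003, 0],
    [0, 0, 0.003, 0]
  ]
}}

```text
time: 20.35
eef_pos: [0.4987, 0.2432, 0.1489]
eef_rot: [3.141, 0.0, 1.728]
ft_force: [-2.6, -0.2, 8.6]
opening: -0.0
gripper_force: 3.9
```

Request:
{"api": "apply_moves", "payload": {
  "plan": [
    [0, 0, 0.002, 0],
    [0, 0, 0.002, 0]
  ]
}}

```text
time: 20.6
eef_pos: [0.4987, 0.2433, 0.1488]
eef_rot: [3.141, 0.0, 1.728]
ft_force: [-5.4, -1.9, 12.8]
opening: 0.0
gripper_force: 6.0
```

Request:
{"api": "apply_moves", "payload": {
  "plan": [
    [0, 0, -0.006, 0],
    [0, 0, -0.03, 0],
    [0, 0, -0.09, 0],
    [0, 0, -0.18, 0],
    [0, 0, -0.28, 0],
    [0, 0, -0.38, 0],
    [0, 0, -0.45, 0],
    [0, 0, -0.5, 0],
    [0, 0, -0.5, 0]
  ]
}}

```text
time: 21.72
eef_pos: [0.4988, 0.2434, 0.2735]
eef_rot: [3.141, -0.0, 1.728]
ft_force: [-0.6, -0.3, 0.1]
opening: 0.001
gripper_force: 0.0
```

```bash
python3 - <<'E'
from h import *
s=read_state(); print(s['eef_pos'],s['ft_force'])
p,X=cloud("scene"); 
r=red(p)&(np.hypot(X[...,0]-.555,X[...,1]-.25)<.1); print(line(X[r]))
z=X[...,2];G=(np.ptp(p.astype(int),axis=2)<40)&(np.hypot(X[...,0]-.50,X[...,1]-.243)<.045)&(z>.14)&(z<.16);print(line(X[G]))
# tilt: left/right z of handle; front rim z vs lip
F=(np.ptp(p.astype(int),axis=2)<40)&(np.hypot(X[...,0]-.606,X[...,1]-.258)<.05)&(z>.135)&(z<.155)&(X[...,0]>.59);print('front rim',line(X[F]))
cv2.imwrite("pics/c4.png",cv2.resize(p[150:310,350:510,::-1],(600,600)))
E
```

```text
[0.49883102 0.24339299 0.27347689] [-0.58811091 -0.31127199  0.06889646]
{'mid': array([556.2, 251.5]), 'len': np.float64(116.8), 'ang': np.float32(8.67), 'z': array([180.3, 182.2, 183.8])}
{'mid': array([502.6, 243.6]), 'len': np.float64(87.6), 'ang': np.float32(8.36), 'z': array([140.6, 148.9, 151. ])}
front rim {'mid': array([614.2, 259.2]), 'len': np.float64(96.7), 'ang': np.float32(8.68), 'z': array([135.7, 141.4, 144.3])}
```

View pics/c4.png

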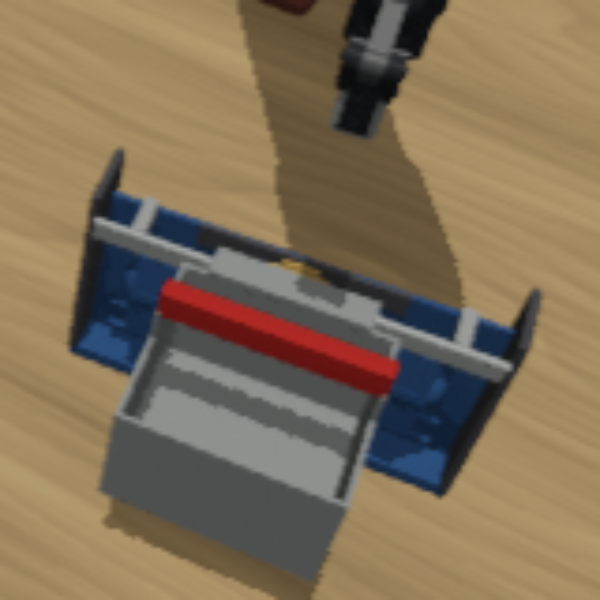

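```bash
python3 -c "
from workcell import *
print(close_job())"
```

```text
the job is handed in; nothing more can be done
None
```

The bin is hooked near mid-rail and pressed home past the catch to a hard stop, with the highest force read at the wrist about 13 N. It was released and handed in at about 22 s; the hand-in gave no verdict, and I did not re-measure the slab parts, but the arm never went near them.

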